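# Build the sieve stack on the shaker

### The job

Set up the little sieve shaker for a grain-size run: the receiving pan pressed fully home in the foam-lined cup of the shaker, and the stack built up on it in working order, so that grains meet the widest openings first and the finest last - fine sieve on the pan, medium on fine, coarse on medium, and the knobbed lid on top. Every piece must be nested right down and sit level in the one below; leave the marker, the bottle and the tweezers where they are.

Things in the scene. Friction and masses are not known exactly. Their poses are not given: they have to be found in the camera images.
- pan: Receiving pan: round steel cup with a closed, plain floor, 56 mm outside diameter, 40 mm high, about 110 g, walls 3 mm thick (mouth 50 mm). The edge of its foot is bevelled: 50 mm across at the underside, full 56 mm from 6 mm up. Stands upright. Origin: centre of the underside, z up along its axis.
- sieve_fine: Fine sieve: round steel frame, floor an even grey disc of fine cloth. 34 mm high, about 90 g: the upper 26 mm is the frame, 56 mm outside, mouth 50 mm; the lowest 8 mm is a tapered skirt (47.4 mm, 43 mm at its foot) that drops into the mouth of the piece below until the frame rests on that rim. Stands on its skirt. Origin: centre of the skirt's underside, z up along its axis; floor 9 mm above it.
- sieve_medium: Medium sieve: the same frame and sizes as the fine sieve, but floor of woven wire with openings about 4.4 mm wide (a see-through net of nine wires each way). Same origin and axes.
- sieve_coarse: Coarse sieve: the same frame and sizes as the fine sieve, but floor of thick wire with big openings about 10 mm wide (five wires each way, seen as a bold grid). Same origin and axes.
- lid: Lid: closed steel disc 56 mm across with a round steel knob in the middle, 31 mm high in all, about 80 g: tapered skirt like a sieve's for the lowest 8 mm, disc from 8 to 13 mm above the origin, knob 18 mm across from 13 to 31 mm. Can be held by the knob. Stands upright on its skirt. Origin: centre of the underside of the skirt, z up along its axis.
- shaker: Sieve shaker: fixed white box, 140 x 124 mm and 45 mm high, with a grey front panel, carrying a round aluminium platform (92 mm) and on it a round cup lined with eight dark foam blocks. Origin: centre of its underside, straight below the cup's centre; front to -x. A tube furnace 315 mm high stands on the worktop behind it, front near x = 0.63, from y = -0.03 leftwards: keep the arm clear of it.
- shaker_seat (a point): Centre of the floor of the shaker's cup, 54 mm above the worktop, z up. The cup is 14 mm deep, 75 mm across outside. Its foam leaves a hole 54 mm across, 2 mm less than the pan, flaring to 62 mm at the top, so the pan must be pushed straight down, with some 8 to 12 N, until it stands on the floor. The foam then grips its foot; the upper 26 mm stay free.
- marker: Bystander: white marker pen with a black cap, 135 mm long, 17 mm wide, 16 mm high, lying on the worktop. Origin: centre of the underside.
- bottle: Bystander: small clear, greyish reagent bottle with a dark cap, 45 mm across, 80 mm high, standing. Origin: centre of the underside.
- tweezers: Bystander: slim steel tweezers, 122 mm long, 13 mm wide, 9 mm high, lying on the worktop. Origin: centre of the underside.

How it is judged (in metres and radians):
At the end, for the whole second after the job is handed in: Pan on the cup's floor (within 2 mm, centred to 4 mm); above it fine, medium, coarse sieve and lid in this order, each nested (origin 32 mm above the pan's, else 26 mm above the piece below, +2.5/-3 mm; centred to 5 mm), all upright within 0.07 rad, released and at rest (horizontal distance between pan and shaker_seat below 0.004 m and z of pan in the frame of shaker_seat between -0.0025 and 0.002 m and angle between each of pan, sieve_fine, sieve_medium, sieve_coarse, lid's own z axis and vertical below 0.07 rad and horizontal distance between sieve_fine and pan below 0.005 m and z of sieve_fine in the frame of pan between 0.029 and 0.0345 m and horizontal distance between sieve_medium and sieve_fine below 0.005 m and z of sieve_medium in the frame of sieve_fine between 0.023 and 0.0285 m and horizontal distance between sieve_coarse and sieve_medium below 0.005 m and z of sieve_coarse in the frame of sieve_medium between 0.023 and 0.0285 m and horizontal distance between lid and sieve_coarse below 0.005 m and z of lid in the frame of sieve_coarse between 0.023 and 0.0285 m and linear speed of each of pan, sieve_fine, sieve_medium, sieve_coarse, lid below 0.02 m/s); the robot touches nothing.
It fails at once if the marker was moved more than 30 mm (distance of marker from where it was at the start of the episode above 0.03 m).
It fails at once if the bottle was moved more than 30 mm (distance of bottle from where it was at the start of the episode above 0.03 m).
It fails at once if the tweezers were moved more than 30 mm (distance of tweezers from where it was at the start of the episode above 0.03 m).
It also fails if it takes over 128 s, if anything falls off the work surface, if the arm or the gripper's body presses on something with over 40 N, if the wrist force passes 120 N, or if a joint passes its speed limit or range.

### The arm

A 6-joint arm with a two-finger parallel gripper is mounted at the origin on a cart in front of the work surface, level with it; the furniture and walls round the work are solid. World frame = base frame: x ahead of the robot, y to its left, z up, the work surface at z = 0. Lengths are in mm, angles in degrees, forces in N, time in s.
With the tool pointing down it reaches from about 325 to 925 mm from the base axis. Payload 3.1 kg.
Tool frame: the origin (TCP) lies midway between the tips of the shut fingers; the grasp point (between the pads) lies ctrl.grip_depth behind it (ctrl.grip_depth is the distance from the TCP to the grasp point, in mm); z points along the fingers, y is the direction in which the jaws open and shut (so a half turn about z gives the same grasp; the last joint's range is limited). The gripper opens to 85 mm and grips with 20 to 120 N. Pads are 22 mm wide; open, the fingers measure 114 mm over their backs; the gripper's body (76 mm by 85 mm) begins 54 mm behind the grasp point. The pads swing forward as they close: fully open they stand 13 mm farther back than shut.
Start: joints at [-83.434, 12.427, 92.441, -0, 75.132, -6.429], TCP at [140.559, -609.001, 231.3] pointing down, gripper open.
Joint ranges: [-157.48, 157.48], [-44.54, 120.13], [17.64, 146.25], [-64.5, 244.5], [7.68, 150.69], [-147.95, 147.95]. Speed limits (degrees/s): [159.86, 159.86, 180, 180, 180, 180].

### API

Orientations are given as [roll, pitch, yaw] about the fixed x, y, z axes, in that order (R = Rz(yaw) Ry(pitch) Rx(roll)).
In Python, from rig import status, viewer, ctrl gives the robot as it stands.
- The arm moves only by the shell command python3 -m inch 'ROWS'. ROWS is JSON, a list of rows, each a list of 3 entries, a list of its own where there are three numbers: the turn, a rotation vector about the tool's x, y, z normalised to -1 to 1, where 1 is 90 degrees, then the shift along the tool's x, y, z normalised to -1 to 1, where 1 is 200 mm, then the opening, from -1 (shut) to 1 (fully open), so that 0 is half open. In form: [[[rx, ry, rz], [tx, ty, tz], gripper], ...]. A call has exactly 5 rows; each row is the pose to reach, as a shift and turn from the pose commanded when the call began, along the tool's axes at that moment; what a row does not reach only later rows make up. A row lasts 1/8 s, in which the tool goes at most 62.5 mm and 10.7 degrees, less where a joint would pass 70% of its speed; a pose out of reach is approached as far as the arm can. A call with a number of a shift or a turn outside -1 to 1 is refused whole. A call with a gripper value outside its range is refused whole. The fingers move at their own pace and stop on an object; the grip force is fixed at half the most. Time passes only in rows, so rows that repeat a pose let the fingers close, or fill a call up. It gives the time, the measured TCP pose, the force and the opening at its end, in the units of the state.
- status.state(): the state, without advancing time (a new reading comes with each control period).
- viewer.snapshot(name): name is "scene" or "top"; returns a dict with "color" (480x640x3 uint8, blue, green, red), "depth" (480x640 float32, mm along the optical axis (not along the pixel's ray), 0 where there is no reading), "intrinsics" (3x3 intrinsics, pixels), "T" (4x4, takes a point from camera to world coordinates). Camera axes: x right, y down, z forward; pixel columns grow to the right and rows downward; lengths in mm; the calibration is good to about 2 mm. A picture is of the moment at which its call begins.
- ctrl.finish_job(): hands the job in, once; it reports no verdict.
The state is a dict: "clock": time; "joint_positions": joint angles; "joint_vel": joint speeds; "tau": joint torques, N m; "tcp_pos": TCP position; "orientation": TCP orientation; "contact_force": force on the tool from outside, world axes, zero at the start; "torque": the same for the moment, N m; "finger_gap": finger opening in mm.
Only numpy, scipy, OpenCV 4.12 (cv2) and the standard library are available. Lean on these libraries where they do the work, as an engineer would, in place of code of your own. Each camera call takes 0.05 s, during which the arm holds its last target.

## Working session

There is one attempt and no reset: what is moved stays moved. The work goes in short steps, Python scripts to look and compute and a shell command to move; the robot and the scene stay as the last step left them, time stands still between calls to the robot, and variables do not carry over. Pictures are saved under pics/ and viewed, and the job is handed in when it is done.

```bash
ls; mkdir -p pics; python3 - <<'E'
from rig import status, viewer, ctrl
import cv2
print(status.state(), ctrl.grip_depth)
for n in ("scene","top"):
    s=viewer.snapshot(n); cv2.imwrite(f"pics/{n}0.png",s["color"]); print(n,s["intrinsics"],s["T"])
    import numpy as np; np.savez(f"{n}0.npz",**s)
E
```

```text
pics
{'clock': 0.0, 'joint_positions': array([-8.34337404e+01,  1.24761757e+01,  9.25301000e+01, -2.34059133e-04,
        7.51331306e+01, -6.42945479e+00]), 'joint_vel': array([-0.0799937 , -0.03501202, -0.05942715, -0.04054028,  0.07233893,
        0.01730763]), 'tau': array([ 2.54270908e-06, -3.96843195e+01, -3.03852510e+01, -1.73981502e-04,
        9.62978520e-03,  2.15226237e-08]), 'tcp_pos': array([ 140.46419665, -608.15639972,  229.95981246]), 'orientation': array([-1.79861445e+02, -1.53860183e-02,  1.29957561e+01]), 'contact_force': array([ 0.09913763,  0.52283262, -0.72325053]), 'torque': array([-0.04727642,  0.0125    , -0.00300281]), 'finger_gap': 85.26343126997989} 18.700000000000003
scene [[499.21335482   0.         321.02098088]
 [  0.         499.21335482 240.72261241]
 [  0.           0.           1.        ]] [[ 8.29261305e-01 -4.37642877e-01  3.47554888e-01  1.75347490e+02]
 [-5.58684520e-01 -6.33557026e-01  5.35235558e-01 -6.52673571e+02]
 [-1.40461882e-02 -6.38023673e-01 -7.69888627e-01  8.99592521e+02]
 [ 0.00000000e+00  0.00000000e+00  0.00000000e+00  1.00000000e+00]]
top [[473.96767377   0.         328.05693089]
 [  0.         473.96767377 235.92427286]
 [  0.           0.           1.        ]] [[ 3.70980495e-03 -9.80204076e-01  1.97955060e-01  3.66653780e+02]
 [-9.99939147e-01 -1.57953149e-03  1.09182154e-02 -6.23173336e+01]
 [-1.03894030e-02 -1.97983518e-01 -9.80150288e-01  1.08636369e+03]
 [ 0.00000000e+00  0.00000000e+00  0.00000000e+00  1.00000000e+00]]
```

View pics/top0.png

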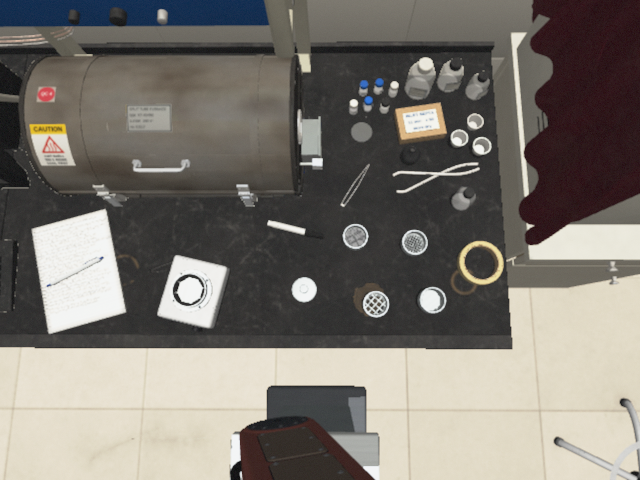

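View pics/scene0.png

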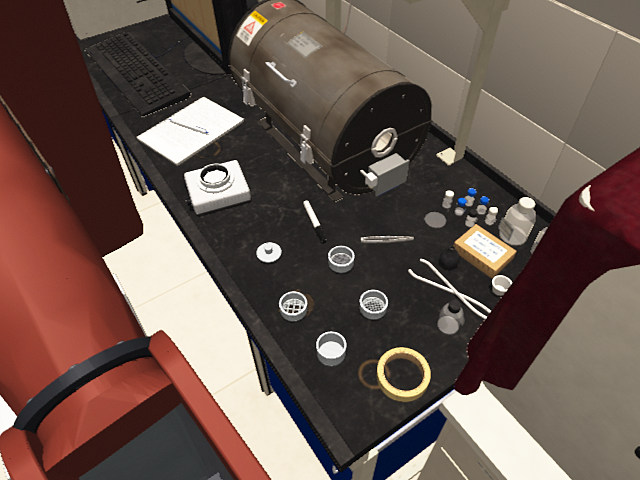

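```bash
python3 - <<'E'
import cv2,numpy as np
t=cv2.imread("pics/top0.png"); s=cv2.imread("pics/scene0.png")
a=cv2.resize(t[215:325,330:455],(500,440),interpolation=2)
b=cv2.resize(s[235:375,265:400],(424,440),interpolation=2)
cv2.imwrite("pics/z0.png",cv2.resize(np.hstack([a,b]),(800,381)))
c=cv2.resize(t[245:335,150:240],None,fx=4,fy=4); d=cv2.resize(s[150:220,175:260],None,fx=4.7,fy=4.7)[:329]
c=c[:329];cv2.imwrite("pics/z1.png",np.hstack([c,d]))
E
```

```text
(no output)
```

View pics/z0.png

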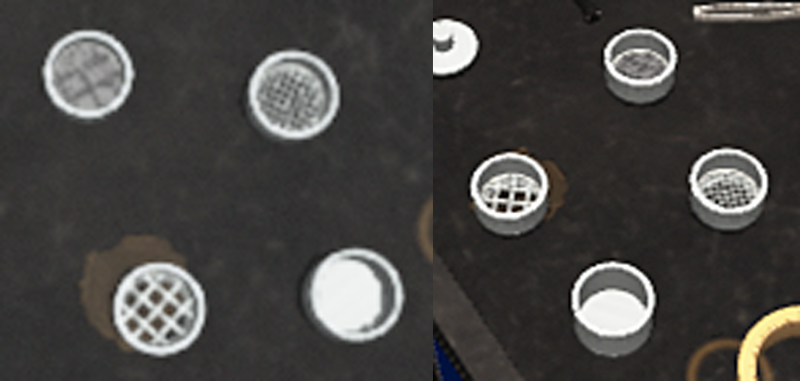

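View pics/z1.png

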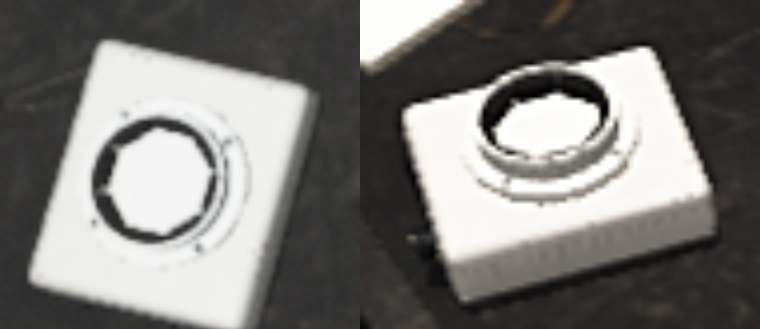

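```bash
cat > h.py <<'E'
import cv2,numpy as np
from scipy.optimize import least_squares
def pts(s):
    d=s["depth"];K=s["intrinsics"];T=s["T"]
    v,u=np.mgrid[:d.shape[0],:d.shape[1]]
    P=np.stack([(u-K[0,2])/K[0,0]*d,(v-K[1,2])/K[1,1]*d,d],-1)@T[:3,:3].T+T[:3,3]
    P[d<=0]=np.nan
    return P
def ray(s,u,v,z):
    K=s["intrinsics"];T=s["T"]
    r=T[:3,:3]@np.array([(u-K[0,2])/K[0,0],(v-K[1,2])/K[1,1],1]);o=T[:3,3]
    return o+r*(z-o[2])/r[2]
def proj(s,p):
    K=s["intrinsics"];T=s["T"]
    c=T[:3,:3].T@(np.array(p)-T[:3,3]); return (K@c/c[2])[:2]
def circ(xy,r=None):
    f=lambda q:np.hypot(xy[:,0]-q[0],xy[:,1]-q[1])-(q[2] if r is None else r)
    return least_squares(f,[*np.median(xy,0),25],loss="soft_l1",f_scale=1).x
E
python3 - <<'E'
from h import *
W={"top":dict(fine=(355,236),medium=(414,242),coarse=(376,304),pan=(432,300),lid=(304,290),cup=(190,290)),
"scene":dict(fine=(341,258),medium=(373,303),coarse=(293,305),pan=(331,347),lid=(268,252),cup=(216,176))}
for n in W:
    s=dict(np.load(n+"0.npz"));P=pts(s)
    print(n,"table z",np.nanmedian(P[300:320,240:280,2]) if n=="top" else np.nanmedian(P[280:300,320:340,2]))
    for k,(u,v) in W[n].items():
        q=P[v-24:v+25,u-24:v and u+25].reshape(-1,3); q=q[~np.isnan(q).any(1)]
        c0=ray(s,u,v,30)[:2]
        q=q[np.hypot(*(q[:,:2]-c0).T)<45]
        zs=q[:,2]; 
        hist=[(int(b),int(((zs>=b)&(zs<b+4)).sum())) for b in range(-8,80,4)]
        zt=np.percentile(zs,97) 
        m=q[zs>zt-3]
        print(k,"ztop",zt.round(1),"centre",ray(s,u,v,zt).round(1),"fit",circ(m[:,:2]).round(1),len(m),m[:,2].mean().round(1))
        print([h for h in hist if h[1]>8])
E
```

```text
top table z 0.88540537479048
fine ztop 35.9 centre [ 578.7 -111.5   35.9] fit [ 580.  -112.6   26.7] 105 35.4
[(-4, 150), (0, 410), (4, 85), (8, 219), (12, 88), (16, 18), (20, 15), (24, 13), (28, 20), (32, 81), (36, 34)]
medium ztop 35.9 centre [ 565.2 -244.1   35.9] fit [ 566.8 -246.2   26.8] 112 35.3
[(-4, 240), (0, 471), (4, 82), (8, 99), (12, 62), (16, 18), (20, 20), (24, 18), (28, 28), (32, 84), (36, 31)]
coarse ztop 35.7 centre [ 426.5 -156.4   35.7] fit [ 428.1 -156.6   26.8] 119 35.1
[(-4, 213), (0, 596), (4, 112), (8, 93), (12, 62), (16, 10), (20, 9), (28, 15), (32, 94), (36, 31)]
pan ztop 42.4 centre [ 435.2 -278.1   42.4] fit [ 437.2 -280.4   26.8] 107 41.8
[(-4, 188), (0, 449), (4, 289), (8, 56), (12, 20), (16, 11), (20, 25), (24, 17), (28, 16), (32, 17), (36, 50), (40, 86)]
lid ztop 30.7 centre [457.2   2.5  30.7] fit [461.2   3.3   6.6] 54 31.8
[(-4, 222), (0, 449), (4, 54), (8, 81), (12, 292), (16, 52), (28, 29), (32, 23)]
cup ztop 70.9 centre [453.  244.4  70.9] fit [455. 248.  34.] 231 69.7
[(40, 9), (44, 55), (48, 55), (52, 451), (56, 215), (60, 49), (64, 183), (68,
[... 440 characters left out ...]
rse ztop 35.6 centre [ 423.7 -160.4   35.6] fit [ 427.2 -155.3   26.8] 125 34.9
[(-4, 204), (0, 492), (4, 54), (8, 99), (12, 90), (16, 53), (20, 54), (24, 50), (28, 61), (32, 115), (36, 26)]
pan ztop 41.4 centre [ 432.  -284.    41.4] fit [ 435.8 -279.3   26.7] 165 40.6
[(-4, 184), (0, 465), (4, 244), (8, 61), (12, 52), (16, 63), (20, 43), (24, 53), (28, 53), (32, 51), (36, 99), (40, 99)]
lid ztop 30.7 centre [452.4  -8.6  30.7] fit [460.6   3.5   7.2] 49 31.3
[(-4, 153), (0, 450), (4, 21), (8, 51), (12, 247), (16, 27), (20, 12), (28, 29), (32, 19)]
cup ztop 71.1 centre [453.6 237.2  71.1] fit [455.8 250.2  32. ] 66 69.9
[(44, 40), (48, 23), (52, 134), (56, 85), (60, 30), (64, 65), (68, 62)]
```

```bash
python3 -m inch '[[[0,0,0.1],[0,0,0],1],[[0,0,0.1444],[0,0,0],1],[[0,0,0.1444],[0,0,0],1],[[0,0,0.1444],[0,0,0],1],[[0,0,0.1444],[0,0,0],1]]'
python3 - <<'E'
from h import *
W={"top":dict(lid=(304,290),cup=(190,290)),"scene":dict(lid=(268,252),cup=(216,176))}
for n in W:
    s=dict(np.load(n+"0.npz"));P=pts(s).reshape(-1,3)
    for k,c0,lo,hi,R in (("lid",(461,3),10.5,18,34),("knob",(461,3),22,40,34),("cup",(455,248),66,75,42),("coarse",(427.7,-156),32,40,40)):
        q=P[(np.hypot(P[:,0]-c0[0],P[:,1]-c0[1])<R)&(P[:,2]>lo)&(P[:,2]<hi)]
        c,r=cv2.minEnclosingCircle(q[:,:2].astype(np.float32))
        print(n,k,np.round(c,1),round(r,1),circ(q[:,:2]).round(1),q.mean(0).round(1),len(q))
E
```

```text
clock: 0.72
tcp_pos: [140.5, -608.9, 231.2]
orientation: [-180.0, 0.0, 0.0]
contact_force: [0.9, -0.4, -0.3]
finger_gap: 85.3
top lid [461.5   3.2] 27.9 [461.6   3.2  20.7] [461.2   3.   14. ] 392
top knob [461.3   3.3] 9.1 [461.3   3.3   6.5] [461.3   3.4  31.6] 56
top cup [455.3 248.1] 37.9 [455.1 247.6  33.6] [455.5 247.9  68.8] 355
top coarse [ 428.2 -156.8] 28.7 [ 428.1 -156.5   26.8] [ 428.1 -157.2   34.9] 125
scene lid [460.8   4.8] 28.7 [461.3   6.3  21.7] [459.3   1.4  13.8] 308
scene knob [459.9   3.4] 10.0 [460.5   3.3   7.3] [459.9   2.4  30.2] 59
scene cup [453.7 249.8] 39.9 [454.2 247.9  34.1] [454.3 248.7  68.8] 224
scene coarse [ 426.8 -153.9] 29.9 [ 427.2 -155.3   26.8] [ 426.4 -155.6   34.7] 141
```

```bash
python3 -m inch '[[[0,0,0],[0.2,-0.2,0],1],[[0,0,0],[0.4,-0.4,0],1],[[0,0,0],[0.56,-0.6,0],1],[[0,0,0],[0.74,-0.8225,0],1],[[0,0,0],[0.74,-0.8225,0],1]]'
python3 -m inch '[[[0,0,0],[0.2,-0.2,0.1],0.3],[[0,0,0],[0.4,-0.4,0.2],0.3],[[0,0,0],[0.56,-0.6,0.3],0.3],[[0,0,0],[0.74,-0.8225,0.4],0.3],[[0,0,0],[0.74,-0.8225,0.4],0.3]]'
python3 - <<'E'
from rig import status, viewer
from h import *
print(status.state()["tcp_pos"],status.state()["finger_gap"])
t=status.state()["tcp_pos"]
for n in ("scene","top"):
    s=viewer.snapshot(n);cv2.imwrite(f"pics/{n}1.png",s["color"]);np.savez(n+"1.npz",**s)
    print(proj(s,t))
E
```

```text
clock: 1.35
tcp_pos: [290.6, -441.6, 231.3]
orientation: [-179.9, -0.0, 0.3]
contact_force: [0.5, -0.3, -0.5]
finger_gap: 85.2
clock: 1.98
tcp_pos: [436.9, -277.0, 149.2]
orientation: [-179.8, 0.2, 0.3]
contact_force: [-1.6, -0.0, -0.2]
finger_gap: 55.4
[ 436.89302325 -277.03642179  149.24207779] 55.420855844954566
[331.10493203 313.21885304]
[442.56519167 295.56008156]
```

View pics/scene1.png

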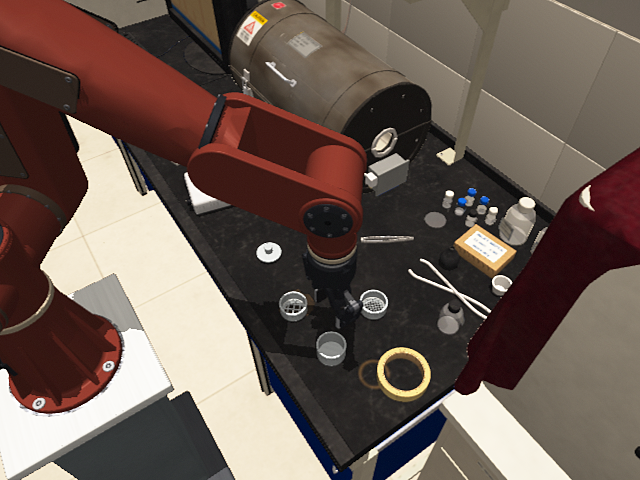

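```bash
python3 - <<'E'
from h import *
s=dict(np.load("scene1.npz"));P=pts(s)
c=cv2.resize(s["color"][230:380,270:400],None,fx=4,fy=4,interpolation=2);cv2.imwrite("pics/g1.png",c)
Q=P.reshape(-1,3);m=(abs(Q[:,0]-437)<60)&(abs(Q[:,1]+277)<70)&(Q[:,2]>90)&(Q[:,2]<215)
q=Q[m];print(len(q))
for side in (-1,1):
    r=q[(q[:,1]+277)*side>15]
    r=r[np.argsort(r[:,2])]
    print(side,r[:12].round(1).tolist() if len(r) else None)
E
```

```text
395
-1 [[431.9, -310.7, 155.0], [430.5, -309.8, 155.1], [427.4, -311.1, 160.0], [426.6, -306.4, 160.7], [431.0, -311.8, 160.9], [430.7, -309.3, 160.9], [426.6, -309.2, 161.4], [431.0, -314.7, 161.7], [427.7, -310.6, 162.3], [428.9, -311.8, 162.8], [426.8, -306.1, 163.4], [426.9, -308.8, 163.9]]
1 [[439.9, -247.5, 154.3], [433.9, -246.9, 155.6], [432.7, -248.8, 155.8], [440.8, -249.4, 156.0], [436.7, -249.2, 156.0], [435.0, -248.5, 156.6], [443.1, -249.1, 156.7], [428.1, -249.4, 157.4], [445.4, -248.9, 157.7], [441.3, -248.7, 157.8], [430.5, -249.0, 158.0], [431.5, -247.5, 158.4]]
```

View pics/g1.png

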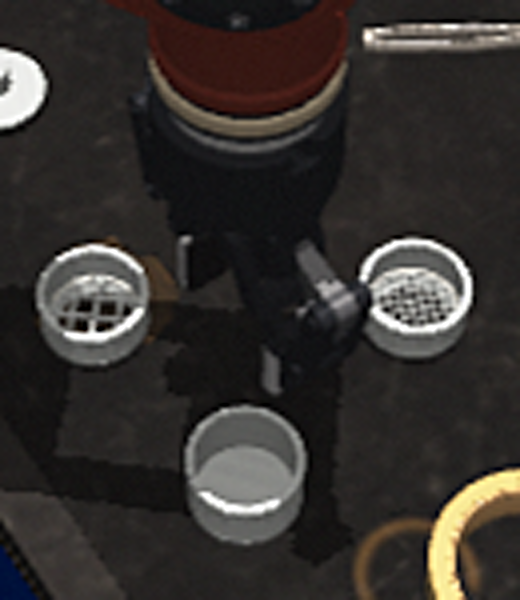

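```bash
python3 -m inch '[[[0,0,0],[0,0,0.1],1],[[0,0,0],[0,0,0.2],1],[[0,0,0],[0,0,0.25],1],[[0,0,0],[0,0,0.25],1],[[0,0,0],[0,0,0.25],1]]'
python3 -m inch '[[[0,0,0],[0,0,0.15],1],[[0,0,0],[0,0,0.3],1],[[0,0,0],[0,0,0.42],1],[[0,0,0],[0,0,0.43],1],[[0,0,0],[0,0,0.43],1]]'
```

```text
clock: 2.7
tcp_pos: [436.9, -281.1, 102.3]
orientation: [179.9, -0.1, -0.0]
contact_force: [-0.4, 0.5, -0.0]
finger_gap: 85.7
clock: 3.32
tcp_pos: [437.4, -280.7, 16.4]
orientation: [179.9, -0.1, 0.0]
contact_force: [0.7, 0.5, 0.2]
finger_gap: 85.7
```

```bash
python3 -m inch '[[[0,0,0],[0,0,0],0.3],[[0,0,0],[0,0,0],0.2],[[0,0,0],[0,0,0],-0.2],[[0,0,0],[0,0,0],-1],[[0,0,0],[0,0,0],-1]]'
python3 -m inch '[[[0,0,0],[0,0,0],-1],[[0,0,0],[0,0,-0.1],-1],[[0,0,0],[0,0,-0.3],-1],[[0,0,0],[0,0,-0.55],-1],[[0,0,0],[0,0,-0.55],-1]]'
```

```text
clock: 3.95
tcp_pos: [438.0, -281.1, 17.3]
orientation: [179.9, -0.2, 0.0]
contact_force: [-0.8, 0.9, 5.2]
finger_gap: 54.9
clock: 4.58
tcp_pos: [439.9, -282.7, 130.6]
orientation: [179.6, -0.5, 0.0]
contact_force: [-0.7, -1.0, -1.0]
finger_gap: 54.7
```

```bash
python3 -m inch '[[[0,0,0],[0.01,-0.2,0],-1],[[0,0,0],[0.02,-0.4,0],-1],[[0,0,0],[0.03,-0.6,0],-1],[[0,0,0],[0.03,-0.8,0],-1],[[0,0,0],[0.03,-0.88,0],-1]]'
python3 -m inch '[[[0,0,0],[0.01,-0.2,0],-1],[[0,0,0],[0.02,-0.4,0],-1],[[0,0,0],[0.03,-0.6,0],-1],[[0,0,0],[0.03,-0.8,0],-1],[[0,0,0],[0.03,-0.88,0],-1]]'
python3 -m inch '[[[0,0,0],[0.01,-0.2,0],-1],[[0,0,0],[0.02,-0.4,0],-1],[[0,0,0],[0.03,-0.6,0],-1],[[0,0,0],[0.03,-0.8,0],-1],[[0,0,0],[0.03,-0.88,0],-1]]'
python3 -m inch '[[[0,0,0],[0,0,0],-1],[[0,0,0],[0,0,0],-1],[[0,0,0],[0,0,0],-1],[[0,0,0],[0,0,0],-1],[[0,0,0],[0,0,0],-1]]'
python3 - <<'E'
from rig import status, viewer
from h import *
t=status.state();print(t["tcp_pos"],t["joint_positions"])
for n in ("scene","top"):
    s=viewer.snapshot(n);cv2.imwrite(f"pics/{n}2.png",s["color"]);np.savez(n+"2.npz",**s)
E
```

```text
clock: 5.2
tcp_pos: [441.0, -101.8, 123.7]
orientation: [-179.9, 0.2, 0.1]
contact_force: [-0.7, 0.7, -1.7]
finger_gap: 54.7
clock: 5.82
tcp_pos: [448.1, 73.1, 124.6]
orientation: [180.0, 0.1, 0.1]
contact_force: [0.0, 0.3, -0.9]
finger_gap: 54.2
clock: 6.45
tcp_pos: [454.9, 248.8, 124.9]
orientation: [180.0, 0.0, 0.1]
contact_force: [0.8, 0.0, -1.9]
finger_gap: 54.6
clock: 7.08
tcp_pos: [454.7, 247.6, 125.4]
orientation: [180.0, -0.0, -0.0]
contact_force: [-0.4, -0.4, -1.3]
finger_gap: 54.7
[454.69297153 247.56291458 125.39091458] [ 2.07991155e+01  6.25371328e+00  1.11779318e+02 -6.08710830e-03
  6.19580151e+01  1.10839209e+02]
```

View pics/scene2.png

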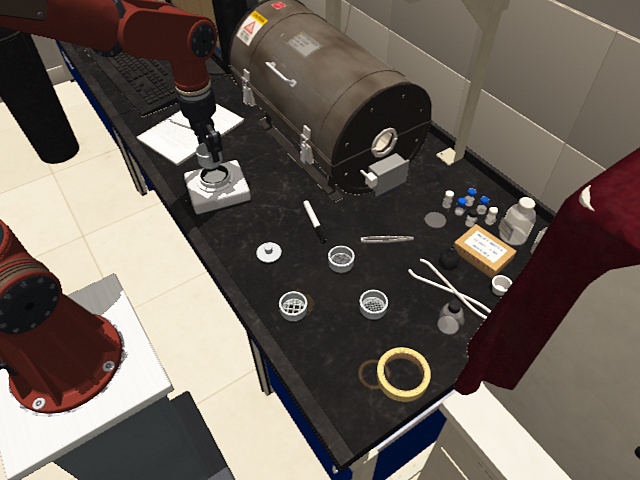

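View pics/top2.png

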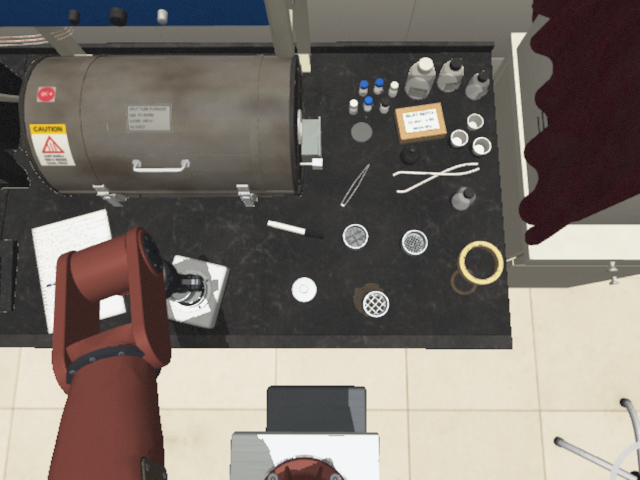

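```bash
python3 - <<'E'
from h import *
s=dict(np.load("scene2.npz"));Q=pts(s).reshape(-1,3)
m=(np.hypot(Q[:,0]-454.7,Q[:,1]-248)<36)&(Q[:,2]>119)&(Q[:,2]<140);q=Q[m]
print(len(q),q.min(0).round(1),q.max(0).round(1))
q=q[q[:,2]<147]
print(circ(q[:,:2],28)[:2],circ(q[:,:2]))
cv2.imwrite("pics/g2.png",cv2.resize(s["color"][110:220,160:270],None,fx=5,fy=5,interpolation=2))
E
```

```text
199 [425.4 213.9 119. ] [479.1 276.3 139.9]
[454.37815853 246.35814318] [453.34332325 246.1999706   26.90822906]
```

View pics/g2.png

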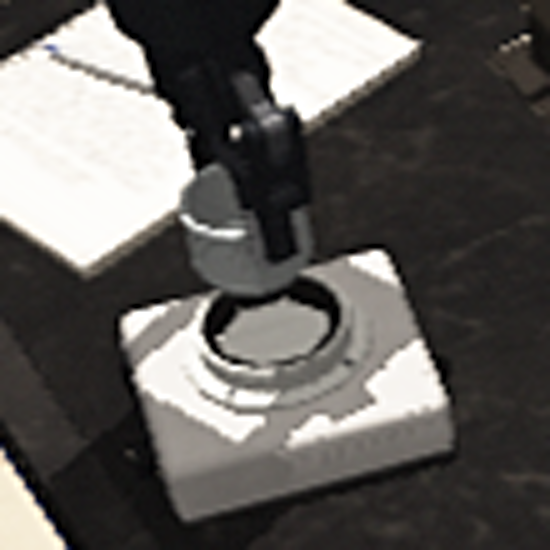

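```bash
python3 -m inch '[[[0,0,0],[0,-0.003,0.08],-1],[[0,0,0],[0,-0.003,0.16],-1],[[0,0,0],[0,-0.003,0.2],-1],[[0,0,0],[0,-0.003,0.2],-1],[[0,0,0],[0,-0.003,0.2],-1]]'
python3 -m inch '[[[0,0,0],[0,0,0.01],-1],[[0,0,0],[0,0,0.02],-1],[[0,0,0],[0,0,0.03],-1],[[0,0,0],[0,0,0.04],-1],[[0,0,0],[0,0,0.04],-1]]'
python3 -m inch '[[[0,0,0],[0,0,0.01],-1],[[0,0,0],[0,0,0.015],-1],[[0,0,0],[0,0,0.02],-1],[[0,0,0],[0,0,0.025],-1],[[0,0,0],[0,0,0.025],-1]]'
```

```text
clock: 7.8
tcp_pos: [454.8, 248.7, 85.4]
orientation: [-180.0, -0.0, 0.0]
contact_force: [-0.1, 0.1, -0.7]
finger_gap: 54.7
clock: 8.43
tcp_pos: [455.3, 248.9, 77.7]
orientation: [-180.0, -0.1, -0.0]
contact_force: [0.9, 1.2, -0.6]
finger_gap: 54.6
clock: 9.05
tcp_pos: [455.8, 249.2, 73.0]
orientation: [-179.9, -0.2, -0.0]
contact_force: [2.8, 3.2, 4.0]
finger_gap: 54.5
```

```bash
python3 -m inch '[[[0,0,0],[0.002,-0.002,0.005],-1],[[0,0,0],[0.003,-0.003,0.01],-1],[[0,0,0],[0.003,-0.003,0.015],-1],[[0,0,0],[0.003,-0.003,0.02],-1],[[0,0,0],[0.003,-0.003,0.02],-1]]'
```

```text
clock: 9.68
tcp_pos: [455.9, 249.4, 71.2]
orientation: [180.0, -0.0, 0.0]
contact_force: [-2.9, -1.0, 20.5]
finger_gap: 54.3
```

```bash
python3 -m inch '[[[0,0,0],[0,0,0.005],-1],[[0,0,0],[0,0,0.005],-1],[[0,0,0],[0,0,0],0.3],[[0,0,0],[0,0,0],1],[[0,0,0],[0,0,0],1]]'
python3 -m inch '[[[0,0,0],[0,0,0],1],[[0,0,0],[0,0,-0.2],1],[[0,0,0],[0,0,-0.5],1],[[0,0,0],[0,0,-0.7],1],[[0,0,0],[0,0,-0.7],1]]'
python3 -m inch '[[[0,0,0],[0,0.2,0],1],[[0,0,0],[0,0.4,0],1],[[0,0,0],[0,0.6,0],1],[[0,0,0],[0,0.8,0],1],[[0,0,0],[0,0.85,0],1]]'
python3 - <<'E'
from rig import status, viewer
from h import *
t=status.state();print(t["tcp_pos"])
for n in ("scene","top"):
    s=viewer.snapshot(n);cv2.imwrite(f"pics/{n}3.png",s["color"]);np.savez(n+"3.npz",**s)
    Q=pts(s).reshape(-1,3);q=Q[(np.hypot(Q[:,0]-455,Q[:,1]-248)<36)&(Q[:,2]>86)&(Q[:,2]<110)]
    z=np.percentile(q[:,2],95);q=q[q[:,2]>90.5]
    print(n,z,circ(q[:,:2]),q.mean(0),len(q))
    A=np.c_[q[:,:2]-[455,248],np.ones(len(q))];print(np.linalg.lstsq(A,q[:,2],rcond=None)[0])
    cv2.imwrite(f"pics/g3{n}.png",cv2.resize(s["color"][130:220,170:260] if n=="scene" else s["color"][245:335,150:240],None,fx=5,fy=5,interpolation=2))
E
```

```text
clock: 10.3
tcp_pos: [452.7, 248.1, 66.4]
orientation: [179.9, 0.3, 0.0]
contact_force: [0.2, -0.4, -0.4]
finger_gap: 85.2
clock: 10.92
tcp_pos: [457.7, 250.1, 212.4]
orientation: [-179.8, -0.4, -0.0]
contact_force: [-0.3, -0.6, 0.3]
finger_gap: 85.3
clock: 11.55
tcp_pos: [453.6, 77.5, 206.1]
orientation: [180.0, 0.2, -0.2]
contact_force: [0.4, -0.2, -0.7]
finger_gap: 85.5
[453.5982175   77.45425518 206.09371007]
scene 96.92774131132607 [454.19886194 248.35841445  26.76566573] [453.91930342 248.74729386  94.54681004] 125
[-4.33669890e-03 -1.00408069e-02  9.45496268e+01]
top 97.66125649101966 [454.34030637 247.64492879  26.64756008] [442.56817512 224.83799586  94.43153468] 24
[-5.03010261e-02 -7.06775169e-02  9.21691682e+01]
```

View pics/g3scene.png

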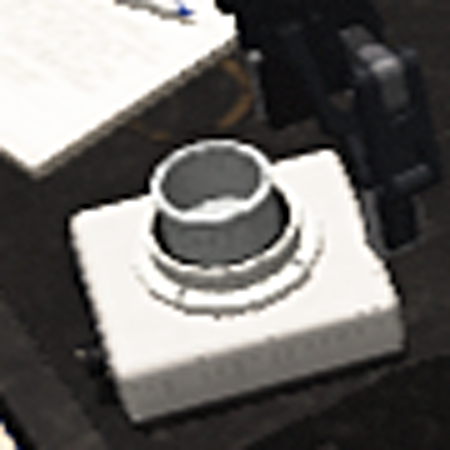

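```bash
python3 -m inch '[[[0,0,0],[0.12,0.2,0],1],[[0,0,0],[0.25,0.4,0],1],[[0,0,0],[0.38,0.6,0],1],[[0,0,0],[0.52,0.8,0],1],[[0,0,0],[0.621,0.956,0],1]]'
python3 -m inch '[[[0,0,0],[0,0,0.2],1],[[0,0,0],[0,0,0.4],1],[[0,0,0],[0,0,0.6],1],[[0,0,0],[0,0,0.6],1],[[0,0,0],[0,0,0.6],1]]'
python3 -m inch '[[[0,0,0],[0,0,0.1],1],[[0,0,0],[0,0,0.25],1],[[0,0,0],[0,0,0.38],1],[[0,0,0],[0,0,0.39],1],[[0,0,0],[0,0,0.39],1]]'
python3 -m inch '[[[0,0,0],[0,0,0],1],[[0,0,0],[0,0,0],0.2],[[0,0,0],[0,0,0],-0.2],[[0,0,0],[0,0,0],-1],[[0,0,0],[0,0,0],-1]]'
```

```text
clock: 12.28
tcp_pos: [580.5, -112.0, 207.3]
orientation: [-179.9, 0.0, 0.0]
contact_force: [0.1, 0.3, -0.7]
finger_gap: 85.5
clock: 12.9
tcp_pos: [580.4, -111.3, 89.2]
orientation: [180.0, -0.1, 0.1]
contact_force: [0.7, -0.0, 0.1]
finger_gap: 85.5
clock: 13.52
tcp_pos: [580.2, -112.2, 11.1]
orientation: [180.0, -0.1, -0.0]
contact_force: [0.2, 0.3, -0.5]
finger_gap: 85.4
clock: 14.15
tcp_pos: [580.8, -112.5, 11.8]
orientation: [180.0, -0.2, -0.0]
contact_force: [-0.8, 0.4, 5.6]
finger_gap: 54.3
```

```bash
python3 -m inch '[[[0,0,0],[0,0,-0.1],-1],[[0,0,0],[0,0,-0.3],-1],[[0,0,0],[0,0,-0.6],-1],[[0,0,0],[0,0,-0.8],-1],[[0,0,0],[0,0,-0.8],-1]]'
python3 -m inch '[[[0,0,0],[-0.07,-0.2,0],-1],[[0,0,0],[-0.14,-0.4,0],-1],[[0,0,0],[-0.21,-0.6,0],-1],[[0,0,0],[-0.28,-0.8,0],-1],[[0,0,0],[-0.3115,-0.9,0],-1]]'
python3 -m inch '[[[0,0,0],[-0.07,-0.2,0],-1],[[0,0,0],[-0.14,-0.4,0],-1],[[0,0,0],[-0.21,-0.6,0],-1],[[0,0,0],[-0.28,-0.8,0],-1],[[0,0,0],[-0.3115,-0.9,0],-1]]'
python3 -m inch '[[[0,0,0],[0,0,0.1],-1],[[0,0,0],[0,0,0.2],-1],[[0,0,0],[0,0,0.3],-1],[[0,0,0],[0,0,0.3],-1],[[0,0,0],[0,0,0.3],-1]]'
python3 - <<'E'
from rig import status, viewer
from h import *
t=status.state();print(t["tcp_pos"],t["finger_gap"])
for n in ("scene",):
    s=viewer.snapshot(n);cv2.imwrite(f"pics/{n}4.png",s["color"]);np.savez(n+"4.npz",**s)
    cv2.imwrite(f"pics/g4{n}.png",cv2.resize(s["color"][110:210,160:260],None,fx=5,fy=5,interpolation=2))
E
```

```text
clock: 14.78
tcp_pos: [582.5, -112.9, 176.2]
orientation: [179.8, -0.6, 0.0]
contact_force: [-0.5, 0.4, -1.7]
finger_gap: 54.7
clock: 15.4
tcp_pos: [514.2, 69.8, 168.3]
orientation: [-180.0, 0.3, 0.1]
contact_force: [0.1, -0.2, -0.9]
finger_gap: 54.9
clock: 16.02
tcp_pos: [452.1, 249.2, 168.4]
orientation: [179.9, 0.2, 0.1]
contact_force: [-0.3, -0.9, -1.9]
finger_gap: 54.5
clock: 16.65
tcp_pos: [454.3, 247.8, 110.1]
orientation: [180.0, 0.1, -0.0]
contact_force: [-1.0, 1.2, 0.4]
finger_gap: 54.5
[454.31851049 247.7844665  110.07280377] 54.45056794932073
```

View pics/g4scene.png

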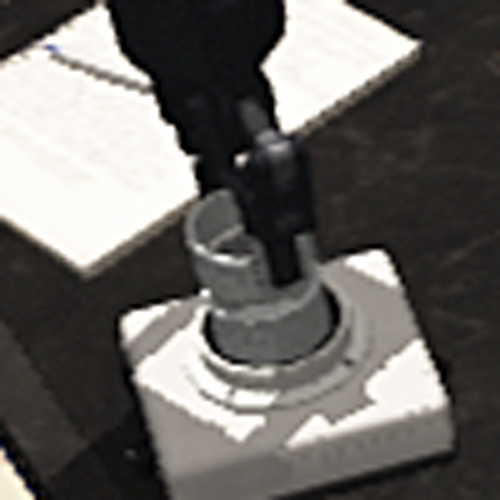

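```bash
python3 -m inch '[[[0,0,0],[0,0,0.015],-1],[[0,0,0],[0,0,0.03],-1],[[0,0,0],[0,0,0.045],-1],[[0,0,0],[0,0,0.06],-1],[[0,0,0],[0,0,0.06],-1]]'
python3 -m inch '[[[0,0,0],[0,0,0.005],-1],[[0,0,0],[0,0,0.01],-1],[[0,0,0],[0,0,0.015],-1],[[0,0,0],[0,0,0.015],-1],[[0,0,0],[0,0,0.015],-1]]'
```

```text
clock: 17.32
tcp_pos: [454.8, 248.1, 98.1]
orientation: [-180.0, 0.0, -0.0]
contact_force: [-0.1, 0.5, -1.1]
finger_gap: 54.1
clock: 17.95
tcp_pos: [455.1, 248.2, 97.7]
orientation: [180.0, 0.0, 0.0]
contact_force: [-4.3, -1.7, 12.4]
finger_gap: 54.4
```

```bash
python3 -m inch '[[[0,0,0],[0,0,-0.01],-1],[[0,0,0],[0,0,-0.01],0.3],[[0,0,0],[0,0,-0.01],1],[[0,0,0],[0,0,-0.01],1],[[0,0,0],[0,0,-0.01],1]]'
python3 -m inch '[[[0,0,0],[0,0,-0.1],1],[[0,0,0],[0,0,-0.3],1],[[0,0,0],[0,0,-0.5],1],[[0,0,0],[0,0,-0.69],1],[[0,0,0],[0,0,-0.69],1]]'
python3 -m inch '[[[0,0,0],[0.04,0.2,0],1],[[0,0,0],[0.08,0.4,0],1],[[0,0,0],[0.12,0.6,0],1],[[0,0,0],[0.18,0.8,0],1],[[0,0,0],[0.1857,0.823,0],1]]'
python3 -m inch '[[[0,0,0],[0.04,0.2,0],1],[[0,0,0],[0.08,0.4,0],1],[[0,0,0],[0.12,0.6,0],1],[[0,0,0],[0.18,0.8,0],1],[[0,0,0],[0.1857,0.823,0],1]]'
cat > chk.py <<'E'
import sys
from rig import status, viewer
from h import *
zt=float(sys.argv[1]);tag=sys.argv[2]
t=status.state();print(t["tcp_pos"])
im=[]
for n in ("scene","top"):
    s=viewer.snapshot(n);cv2.imwrite(f"pics/{n}{tag}.png",s["color"])
    Q=pts(s).reshape(-1,3);q=Q[(np.hypot(Q[:,0]-455,Q[:,1]-248)<36)&(Q[:,2]>zt-3)&(Q[:,2]<zt+6)]
    print(n,circ(q[:,:2]).round(1),q.mean(0).round(1),len(q))
    A=np.c_[q[:,:2]-[455,248],np.ones(len(q))];print("tilt",np.linalg.lstsq(A,q[:,2],rcond=None)[0].round(3))
    im.append(cv2.resize(s["color"][110:210,170:270] if n=="scene" else s["color"][235:335,140:240],(400,400),interpolation=2))
cv2.imwrite(f"pics/c{tag}.png",np.hstack(im))
E
python3 chk.py 120 5
```

```text
clock: 18.58
tcp_pos: [454.6, 247.9, 97.1]
orientation: [180.0, 0.0, -0.0]
contact_force: [-0.4, 0.5, -0.2]
finger_gap: 85.3
clock: 19.2
tcp_pos: [457.4, 249.0, 239.7]
orientation: [-179.8, -0.5, 0.0]
contact_force: [-0.7, -0.1, 0.6]
finger_gap: 85.3
clock: 19.82
tcp_pos: [491.6, 81.3, 233.9]
orientation: [180.0, 0.1, -0.2]
contact_force: [0.4, 0.7, -0.1]
finger_gap: 85.4
clock: 20.45
tcp_pos: [529.1, -82.4, 234.2]
orientation: [-180.0, 0.1, -0.1]
contact_force: [-0.1, 0.5, 1.3]
finger_gap: 85.4
[529.05454447 -82.41307459 234.24864561]
scene [454.3 247.1  26.8] [453.4 247.  120.4] 128
tilt [ 0.00000e+00 -1.00000e-03  1.20436e+02]
top [454.7 246.3  26.7] [454.6 247.1 120.7] 169
tilt [-1.3000e-02 -1.8000e-02  1.2072e+02]
```

View pics/c5.png

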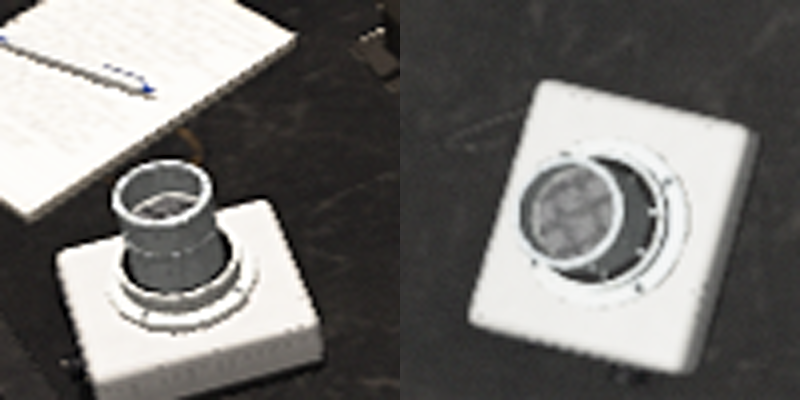

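```bash
python3 -m inch '[[[0,0,0],[0.04,0.2,0],1],[[0,0,0],[0.08,0.4,0],1],[[0,0,0],[0.12,0.6,0],1],[[0,0,0],[0.186,0.823,0],1],[[0,0,0],[0.186,0.823,0],1]]'
python3 -m inch '[[[0,0,0],[0,0,0.2],1],[[0,0,0],[0,0,0.4],1],[[0,0,0],[0,0,0.6],1],[[0,0,0],[0,0,0.75],1],[[0,0,0],[0,0,0.75],1]]'
python3 -m inch '[[[0,0,0],[0,0,0.1],1],[[0,0,0],[0,0,0.25],1],[[0,0,0],[0,0,0.37],1],[[0,0,0],[0,0,0.375],1],[[0,0,0],[0,0,0.375],1]]'
python3 -m inch '[[[0,0,0],[0,0,0],1],[[0,0,0],[0,0,0],0.2],[[0,0,0],[0,0,0],-0.2],[[0,0,0],[0,0,0],-1],[[0,0,0],[0,0,0],-1]]'
```

```text
clock: 21.18
tcp_pos: [566.7, -246.6, 234.7]
orientation: [-180.0, 0.0, -0.1]
contact_force: [-0.3, 0.3, -0.2]
finger_gap: 85.4
clock: 21.8
tcp_pos: [563.4, -241.8, 81.7]
orientation: [-179.7, 0.4, 0.1]
contact_force: [0.0, 0.2, -0.2]
finger_gap: 85.4
clock: 22.42
tcp_pos: [567.4, -246.1, 11.6]
orientation: [179.9, -0.1, 0.0]
contact_force: [0.4, -0.5, 0.5]
finger_gap: 85.9
clock: 23.05
tcp_pos: [567.4, -246.5, 11.6]
orientation: [179.9, -0.1, -0.0]
contact_force: [-0.6, 0.3, 5.5]
finger_gap: 54.5
```

```bash
python3 -m inch '[[[0,0,0],[0,0,-0.1],-1],[[0,0,0],[0,0,-0.3],-1],[[0,0,0],[0,0,-0.6],-1],[[0,0,0],[0,0,-0.85],-1],[[0,0,0],[0,0,-0.85],-1]]'
python3 -m inch '[[[0,0,0],[-0.04,-0.2,0],-1],[[0,0,0],[-0.08,-0.4,0],-1],[[0,0,0],[-0.12,-0.6,0],-1],[[0,0,0],[-0.18,-0.8,0],-1],[[0,0,0],[-0.186,-0.822,0],-1]]'
python3 -m inch '[[[0,0,0],[-0.04,-0.2,0],-1],[[0,0,0],[-0.08,-0.4,0],-1],[[0,0,0],[-0.12,-0.6,0],-1],[[0,0,0],[-0.18,-0.8,0],-1],[[0,0,0],[-0.186,-0.822,0],-1]]'
python3 -m inch '[[[0,0,0],[-0.04,-0.2,0],-1],[[0,0,0],[-0.08,-0.4,0],-1],[[0,0,0],[-0.12,-0.6,0],-1],[[0,0,0],[-0.18,-0.8,0],-1],[[0,0,0],[-0.186,-0.822,0],-1]]'
python3 -m inch '[[[0,0,0],[0,0,0.08],-1],[[0,0,0],[0,0,0.16],-1],[[0,0,0],[0,0,0.22],-1],[[0,0,0],[0,0,0.22],-1],[[0,0,0],[0,0,0.22],-1]]'
```

```text
clock: 23.68
tcp_pos: [569.6, -247.7, 187.5]
orientation: [179.7, -0.6, 0.0]
contact_force: [0.3, -1.0, -1.1]
finger_gap: 54.3
clock: 24.3
tcp_pos: [526.5, -78.7, 178.3]
orientation: [-179.9, 0.3, 0.2]
contact_force: [0.4, -1.2, -1.4]
finger_gap: 54.7
clock: 24.92
tcp_pos: [490.5, 84.2, 179.3]
orientation: [180.0, 0.1, 0.2]
contact_force: [0.0, -0.3, -0.8]
finger_gap: 54.2
clock: 25.55
tcp_pos: [454.4, 248.1, 179.7]
orientation: [180.0, 0.0, 0.1]
contact_force: [-0.9, -0.7, -1.0]
finger_gap: 54.7
clock: 26.18
tcp_pos: [455.0, 247.2, 136.4]
orientation: [-180.0, -0.0, -0.0]
contact_force: [-0.3, 0.7, -1.2]
finger_gap: 54.3
```

```bash
python3 -m inch '[[[0,0,0],[0,0,0.015],-1],[[0,0,0],[0,0,0.03],-1],[[0,0,0],[0,0,0.045],-1],[[0,0,0],[0,0,0.06],-1],[[0,0,0],[0,0,0.06],-1]]'
python3 -m inch '[[[0,0,0],[0,0,0.005],-1],[[0,0,0],[0,0,0.01],-1],[[0,0,0],[0,0,0.015],-1],[[0,0,0],[0,0,0.015],-1],[[0,0,0],[0,0,0.015],-1]]'
```

```text
clock: 26.8
tcp_pos: [454.5, 247.4, 124.0]
orientation: [180.0, 0.0, 0.0]
contact_force: [-0.2, -0.5, -0.9]
finger_gap: 54.7
clock: 27.42
tcp_pos: [455.0, 247.5, 123.5]
orientation: [180.0, -0.0, 0.0]
contact_force: [-3.8, -1.7, 10.3]
finger_gap: 54.6
```

```bash
python3 -m inch '[[[0,0,0],[0,0,-0.01],-1],[[0,0,0],[0,0,-0.01],0.3],[[0,0,0],[0,0,-0.01],1],[[0,0,0],[0,0,-0.01],1],[[0,0,0],[0,0,-0.01],1]]'
python3 -m inch '[[[0,0,0],[0,0,-0.1],1],[[0,0,0],[0,0,-0.3],1],[[0,0,0],[0,0,-0.5],1],[[0,0,0],[0,0,-0.7],1],[[0,0,0],[0,0,-0.7],1]]'
python3 -m inch '[[[0,0,0],[-0.01,0.2,0],1],[[0,0,0],[-0.02,0.4,0],1],[[0,0,0],[-0.03,0.6,0],1],[[0,0,0],[-0.045,0.6725,0],1],[[0,0,0],[-0.045,0.6725,0],1]]'
python3 -m inch '[[[0,0,0],[-0.01,0.2,0],1],[[0,0,0],[-0.02,0.4,0],1],[[0,0,0],[-0.03,0.6,0],1],[[0,0,0],[-0.045,0.6725,0],1],[[0,0,0],[-0.045,0.6725,0],1]]'
python3 chk.py 146 6
```

```text
clock: 28.05
tcp_pos: [454.7, 247.4, 123.2]
orientation: [180.0, 0.0, -0.0]
contact_force: [0.3, 0.4, -0.3]
finger_gap: 85.2
clock: 28.68
tcp_pos: [457.3, 248.4, 268.1]
orientation: [-179.8, -0.5, 0.0]
contact_force: [-0.5, -0.3, -0.4]
finger_gap: 85.1
clock: 29.3
tcp_pos: [445.2, 112.6, 262.5]
orientation: [-180.0, 0.1, -0.1]
contact_force: [0.6, 0.1, -0.4]
finger_gap: 85.5
clock: 29.92
tcp_pos: [436.7, -21.1, 263.1]
orientation: [-179.9, 0.0, -0.0]
contact_force: [-0.0, 0.6, -0.3]
finger_gap: 85.4
[436.71913472 -21.11717237 263.08496488]
scene [453.3 246.7  26.6] [453.1 246.  146.4] 124
tilt [ 3.00000e-03 -6.00000e-03  1.46378e+02]
top [453.9 245.3  26.7] [453.8 245.7 146.8] 181
tilt [-4.0000e-03  2.0000e-03  1.4677e+02]
```

View pics/c6.png

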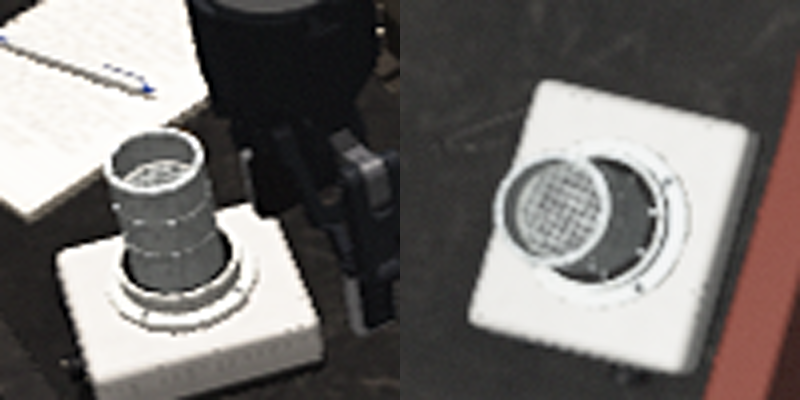

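```bash
python3 -m inch '[[[0,0,0],[-0.01,0.2,0],1],[[0,0,0],[-0.02,0.4,0],1],[[0,0,0],[-0.03,0.6,0],1],[[0,0,0],[-0.0445,0.672,0],1],[[0,0,0],[-0.0445,0.672,0],1]]'
python3 -m inch '[[[0,0,0],[0,0,0.2],1],[[0,0,0],[0,0,0.4],1],[[0,0,0],[0,0,0.6],1],[[0,0,0],[0,0,0.8],1],[[0,0,0],[0,0,0.8],1]]'
python3 -m inch '[[[0,0,0],[0,0,0.1],1],[[0,0,0],[0,0,0.25],1],[[0,0,0],[0,0,0.4],1],[[0,0,0],[0,0,0.465],1],[[0,0,0],[0,0,0.465],1]]'
python3 -m inch '[[[0,0,0],[0,0,0],1],[[0,0,0],[0,0,0],0.2],[[0,0,0],[0,0,0],-0.2],[[0,0,0],[0,0,0],-1],[[0,0,0],[0,0,0],-1]]'
```

```text
clock: 30.65
tcp_pos: [427.9, -155.4, 263.2]
orientation: [-179.9, 0.0, -0.0]
contact_force: [-0.3, 0.3, 0.2]
finger_gap: 85.4
clock: 31.28
tcp_pos: [424.8, -152.6, 100.1]
orientation: [-179.7, 0.4, 0.1]
contact_force: [-0.3, 0.1, 1.0]
finger_gap: 85.3
clock: 31.9
tcp_pos: [428.2, -155.7, 10.8]
orientation: [-180.0, -0.0, 0.0]
contact_force: [-0.3, -0.2, -0.1]
finger_gap: 85.8
clock: 32.52
tcp_pos: [428.9, -156.6, 11.8]
orientation: [180.0, -0.1, -0.0]
contact_force: [-1.4, 0.8, 7.0]
finger_gap: 54.6
```

```bash
python3 -m inch '[[[0,0,0],[0,0,-0.1],-1],[[0,0,0],[0,0,-0.3],-1],[[0,0,0],[0,0,-0.6],-1],[[0,0,0],[0,0,-0.9],-1],[[0,0,0],[0,0,-0.95],-1]]'
python3 -m inch '[[[0,0,0],[0.01,-0.2,0],-1],[[0,0,0],[0.02,-0.4,0],-1],[[0,0,0],[0.03,-0.6,0],-1],[[0,0,0],[0.044,-0.671,0],-1],[[0,0,0],[0.044,-0.671,0],-1]]'
python3 -m inch '[[[0,0,0],[0.01,-0.2,0],-1],[[0,0,0],[0.02,-0.4,0],-1],[[0,0,0],[0.03,-0.6,0],-1],[[0,0,0],[0.044,-0.671,0],-1],[[0,0,0],[0.044,-0.671,0],-1]]'
python3 -m inch '[[[0,0,0],[0.01,-0.2,0],-1],[[0,0,0],[0.02,-0.4,0],-1],[[0,0,0],[0.03,-0.6,0],-1],[[0,0,0],[0.044,-0.671,0],-1],[[0,0,0],[0.044,-0.671,0],-1]]'
python3 -m inch '[[[0,0,0],[0,0,0.08],-1],[[0,0,0],[0,0,0.16],-1],[[0,0,0],[0,0,0.19],-1],[[0,0,0],[0,0,0.19],-1],[[0,0,0],[0,0,0.19],-1]]'
python3 -m inch '[[[0,0,0],[0,0,0.015],-1],[[0,0,0],[0,0,0.03],-1],[[0,0,0],[0,0,0.045],-1],[[0,0,0],[0,0,0.06],-1],[[0,0,0],[0,0,0.06],-1]]'
```

```text
clock: 33.15
tcp_pos: [430.9, -157.8, 206.1]
orientation: [179.7, -0.6, -0.0]
contact_force: [-0.0, -1.1, -1.0]
finger_gap: 54.7
clock: 33.78
tcp_pos: [436.1, -21.5, 199.5]
orientation: [180.0, 0.1, 0.1]
contact_force: [-0.3, -1.1, -1.0]
finger_gap: 54.5
clock: 34.4
tcp_pos: [445.7, 111.8, 200.1]
orientation: [179.9, 0.0, 0.0]
contact_force: [-0.6, -0.3, -0.6]
finger_gap: 54.4
clock: 35.02
tcp_pos: [454.7, 245.7, 200.1]
orientation: [179.9, 0.0, 0.0]
contact_force: [0.4, 0.2, -0.3]
finger_gap: 54.5
clock: 35.65
tcp_pos: [454.5, 246.6, 162.7]
orientation: [-180.0, -0.0, -0.0]
contact_force: [0.1, -0.2, -0.5]
finger_gap: 54.5
clock: 36.28
tcp_pos: [454.1, 246.6, 150.1]
orientation: [180.0, 0.0, -0.0]
contact_force: [0.1, 0.2, -1.7]
finger_gap: 54.5
```

```bash
python3 -m inch '[[[0,0,0],[0,0,0.005],-1],[[0,0,0],[0,0,0.01],-1],[[0,0,0],[0,0,0.015],-1],[[0,0,0],[0,0,0.015],-1],[[0,0,0],[0,0,0.015],-1]]'
python3 -m inch '[[[0,0,0],[0,0,-0.01],-1],[[0,0,0],[0,0,-0.01],0.3],[[0,0,0],[0,0,-0.01],1],[[0,0,0],[0,0,-0.01],1],[[0,0,0],[0,0,-0.01],1]]'
python3 -m inch '[[[0,0,0],[0,0,-0.1],1],[[0,0,0],[0,0,-0.3],1],[[0,0,0],[0,0,-0.5],1],[[0,0,0],[0,0,-0.6],1],[[0,0,0],[0,0,-0.6],1]]'
python3 -m inch '[[[0,0,0],[0.01,0.2,0],1],[[0,0,0],[0.017,0.4,0],1],[[0,0,0],[0.017,0.6,0],1],[[0,0,0],[0.017,0.6085,0],1],[[0,0,0],[0.017,0.6085,0],1]]'
python3 -m inch '[[[0,0,0],[0.01,0.2,0],1],[[0,0,0],[0.0175,0.4,0],1],[[0,0,0],[0.0175,0.6,0],1],[[0,0,0],[0.0175,0.6085,0],0.2],[[0,0,0],[0.0175,0.6085,0],0]]'
python3 chk.py 172 7
```

```text
clock: 36.9
tcp_pos: [454.7, 246.7, 149.7]
orientation: [180.0, -0.0, 0.0]
contact_force: [-3.7, -2.0, 9.9]
finger_gap: 54.7
clock: 37.52
tcp_pos: [454.1, 246.6, 149.1]
orientation: [180.0, 0.0, -0.0]
contact_force: [-0.2, -0.1, -0.8]
finger_gap: 85.6
clock: 38.15
tcp_pos: [455.5, 247.1, 271.5]
orientation: [-179.9, -0.3, -0.0]
contact_force: [0.9, 0.0, -0.5]
finger_gap: 85.8
clock: 38.78
tcp_pos: [457.0, 125.0, 268.0]
orientation: [-180.0, 0.1, -0.0]
contact_force: [0.1, 0.1, -0.1]
finger_gap: 85.5
clock: 39.4
tcp_pos: [461.0, 4.2, 268.9]
orientation: [-179.9, 0.0, 0.0]
contact_force: [-0.3, 0.1, -0.6]
finger_gap: 51.7
[461.01278621   4.22113082 268.86571776]
scene [452.5 245.5  26.5] [452.6 244.8 172.3] 145
tilt [-4.00000e-03  9.00000e-03  1.72292e+02]
top [453.2 244.7  26.7] [453.4 244.9 172.7] 191
tilt [-2.00000e-03  1.00000e-03  1.72685e+02]
```

View pics/c7.png

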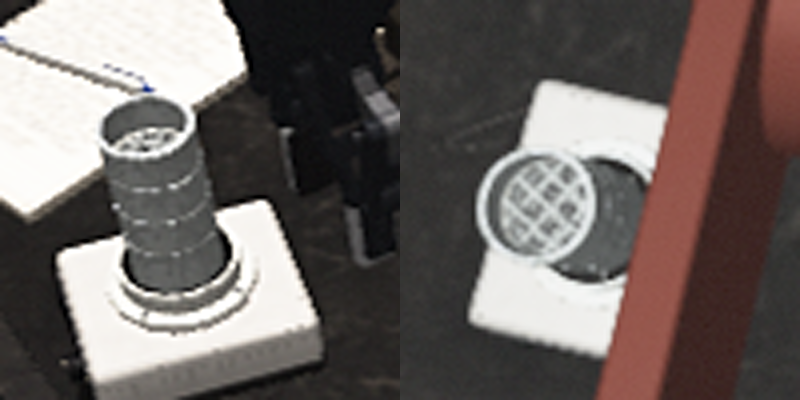

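```bash
python3 -m inch '[[[0,0,0],[0,0,0.2],0],[[0,0,0],[0,0,0.4],0],[[0,0,0],[0,0,0.6],0],[[0,0,0],[0,0,0.8],0],[[0,0,0],[0,0,0.8],0]]'
python3 -m inch '[[[0,0,0],[0,0,0.1],0],[[0,0,0],[0,0,0.25],0],[[0,0,0],[0,0,0.4],0],[[0,0,0],[0,0,0.4675],0],[[0,0,0],[0,0,0.4675],0]]'
python3 -m inch '[[[0,0,0],[0,0,0],0],[[0,0,0],[0,0,0],-0.3],[[0,0,0],[0,0,0],-0.5],[[0,0,0],[0,0,0],-1],[[0,0,0],[0,0,0],-1]]'
```

```text
clock: 40.12
tcp_pos: [457.5, 4.8, 106.0]
orientation: [-179.9, 0.5, 0.1]
contact_force: [0.1, -0.4, -0.3]
finger_gap: 42.5
clock: 40.75
tcp_pos: [461.4, 3.5, 16.2]
orientation: [-180.0, 0.0, 0.0]
contact_force: [0.0, 0.1, -0.0]
finger_gap: 42.6
clock: 41.38
tcp_pos: [461.8, 3.1, 16.7]
orientation: [180.0, -0.1, -0.0]
contact_force: [-1.7, 0.3, 6.2]
finger_gap: 15.3
```

```bash
python3 -m inch '[[[0,0,0],[0,0,-0.1],-1],[[0,0,0],[0,0,-0.3],-1],[[0,0,0],[0,0,-0.6],-1],[[0,0,0],[0,0,-0.9],-1],[[0,0,0],[0,0,-0.99],-1]]'
python3 -m inch '[[[0,0,0],[0,-0.2,0],-1],[[0,0,0],[-0.01,-0.4,0],-1],[[0,0,0],[-0.0185,-0.6,0],-1],[[0,0,0],[-0.0185,-0.6065,0],-1],[[0,0,0],[-0.0185,-0.6065,0],-1]]'
python3 -m inch '[[[0,0,0],[0,-0.2,0],-1],[[0,0,0],[-0.01,-0.4,0],-1],[[0,0,0],[-0.0185,-0.6,0],-1],[[0,0,0],[-0.0185,-0.6065,0],-1],[[0,0,0],[-0.0185,-0.6065,0],-1]]'
python3 -m inch '[[[0,0,0],[0,0,0.05],-1],[[0,0,0],[0,0,0.1],-1],[[0,0,0],[0,0,0.1],-1],[[0,0,0],[0,0,0.1],-1],[[0,0,0],[0,0,0.1],-1]]'
python3 - <<'E'
from rig import status, viewer
from h import *
s=viewer.snapshot("scene");Q=pts(s).reshape(-1,3);t=status.state();print(t["tcp_pos"],t["finger_gap"])
z0=t["tcp_pos"][2]-16.6
q=Q[(np.hypot(Q[:,0]-454,Q[:,1]-246)<36)&(Q[:,2]>z0+10.5)&(Q[:,2]<z0+15)]
c,r=cv2.minEnclosingCircle(q[:,:2].astype(np.float32));print(c,r,q.mean(0),len(q))
cv2.imwrite("pics/g8.png",cv2.resize(s["color"][80:200,160:260],None,fx=5,fy=5,interpolation=2)[:600])
E
```

```text
clock: 42.0
tcp_pos: [463.7, 2.8, 218.5]
orientation: [179.9, -0.5, -0.0]
contact_force: [0.1, 1.4, -0.7]
finger_gap: 15.2
clock: 42.62
tcp_pos: [456.5, 124.1, 212.5]
orientation: [179.9, 0.1, 0.0]
contact_force: [-0.3, 0.3, -0.7]
finger_gap: 15.4
clock: 43.25
tcp_pos: [453.7, 244.5, 213.2]
orientation: [179.9, 0.1, -0.0]
contact_force: [0.2, 0.2, -0.6]
finger_gap: 15.3
clock: 43.88
tcp_pos: [454.0, 245.9, 194.2]
orientation: [-180.0, -0.0, -0.0]
contact_force: [-0.2, -0.3, -2.0]
finger_gap: 15.0
[453.95486323 245.9129507  194.24060052] 15.210735267708074
(451.06243896484375, 245.21742248535156) 29.359378814697266 [449.47705927 238.4106267  190.93024325] 178
```

View pics/g8.png

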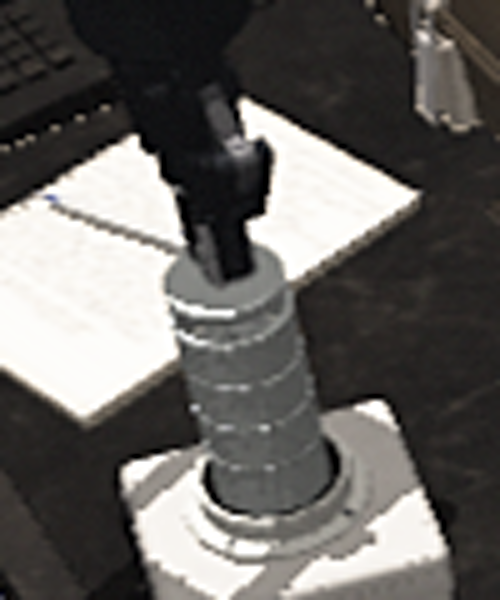

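Lid is held level, directly over the coarse sieve (within about 1 mm); lowering it.

```bash
python3 -m inch '[[[0,0,0],[0,0,0.015],-1],[[0,0,0],[0,0,0.03],-1],[[0,0,0],[0,0,0.045],-1],[[0,0,0],[0,0,0.06],-1],[[0,0,0],[0,0,0.06],-1]]'
python3 -m inch '[[[0,0,0],[0,0,0.005],-1],[[0,0,0],[0,0,0.01],-1],[[0,0,0],[0,0,0.015],-1],[[0,0,0],[0,0,0.018],-1],[[0,0,0],[0,0,0.018],-1]]'
```

```text
clock: 44.55
tcp_pos: [453.4, 245.7, 181.3]
orientation: [180.0, 0.0, 0.0]
contact_force: [-0.4, -0.7, -0.9]
finger_gap: 15.5
clock: 45.18
tcp_pos: [454.5, 246.0, 180.7]
orientation: [-180.0, -0.1, 0.0]
contact_force: [-3.0, -1.1, 9.0]
finger_gap: 15.3
```

Seated at the expected 180.7. Release, withdraw and check.

```bash
python3 -m inch '[[[0,0,0],[0,0,-0.008],-1],[[0,0,0],[0,0,-0.01],-0.5],[[0,0,0],[0,0,-0.01],0],[[0,0,0],[0,0,-0.01],0],[[0,0,0],[0,0,-0.01],0]]'
python3 -m inch '[[[0,0,0],[0,0,-0.1],0],[[0,0,0],[0,0,-0.3],0],[[0,0,0],[0,0,-0.5],0],[[0,0,0],[0,0,-0.5],0],[[0,0,0],[0,0,-0.5],0]]'
python3 -m inch '[[[0,0,0],[0,0.2,0],0],[[0,0,0],[0,0.4,0],0],[[0,0,0],[0,0.6,0],0],[[0,0,0],[0,0.8,0],0],[[0,0,0],[0,0.95,0],0]]'
python3 -m inch '[[[0,0,0],[0,0.2,0],0],[[0,0,0],[0,0.4,0],0],[[0,0,0],[0,0.6,0],0],[[0,0,0],[0,0.8,0],0],[[0,0,0],[0,0.95,0],0]]'
python3 chk.py 177 9
python3 - <<'E'
from rig import viewer
from h import *
for n in ("scene","top"):
    s=viewer.snapshot(n);Q=pts(s).reshape(-1,3)
    q=Q[(np.hypot(Q[:,0]-454,Q[:,1]-246)<16)&(Q[:,2]>189)];c,r=cv2.minEnclosingCircle(q[:,:2].astype(np.float32));print("knob",np.round(c,1),round(r,1),np.median(q[:,2]))
E
```

```text
clock: 45.8
tcp_pos: [453.6, 245.8, 180.0]
orientation: [180.0, 0.0, -0.0]
contact_force: [0.0, 0.2, 0.3]
finger_gap: 43.0
clock: 46.42
tcp_pos: [453.3, 245.6, 279.5]
orientation: [180.0, 0.0, -0.0]
contact_force: [0.0, -0.2, -0.7]
finger_gap: 42.7
clock: 47.05
tcp_pos: [452.2, 54.4, 277.8]
orientation: [180.0, 0.2, -0.0]
contact_force: [0.9, 1.6, 0.1]
finger_gap: 42.8
clock: 47.68
tcp_pos: [452.3, -135.3, 277.8]
orientation: [-179.9, 0.2, -0.1]
contact_force: [0.6, 0.6, -0.2]
finger_gap: 42.5
[ 452.30167636 -135.25140027  277.77752998]
scene [452.6 245.9  21.4] [450.8 240.  177.9] 273
tilt [6.00000e-03 9.00000e-03 1.77976e+02]
top [453.5 244.8  21.1] [452.7 242.9 177.8] 571
tilt [1.00000e-03 4.00000e-03 1.77866e+02]
knob [451.6 246.7] 11.5 195.28767363684796
knob [453.6 244.4] 9.7 196.115455622195
```

View pics/c9.png

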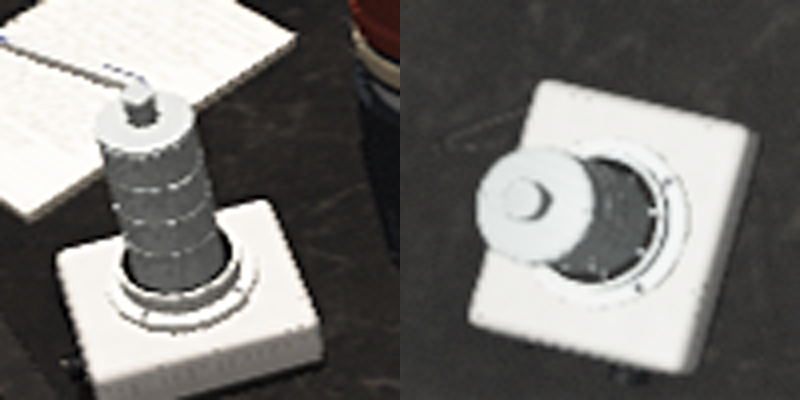

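View pics/top9.png

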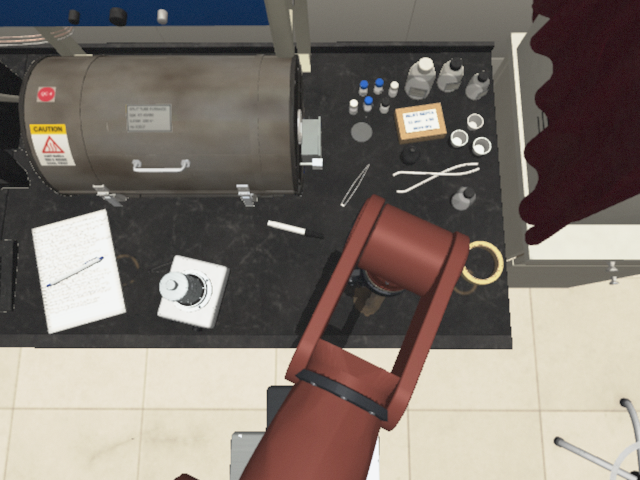

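```bash
python3 -m inch '[[[0,0,0],[0,0,0],0],[[0,0,0],[0,0,0],0],[[0,0,0],[0,0,0],0],[[0,0,0],[0,0,0],0],[[0,0,0],[0,0,0],0]]'
python3 -c "
from rig import ctrl
print(ctrl.finish_job())"
```

```text
clock: 48.5
tcp_pos: [453.7, -134.1, 280.3]
orientation: [180.0, -0.0, 0.0]
contact_force: [-0.5, -0.3, 0.1]
finger_gap: 42.7
the job is handed in; nothing more can be done
None
```

The sieve stack is built and handed in at about 48.5 s. I pressed the pan into the foam cup until it met the floor at about 20 N. The fine, medium and coarse sieves and the lid then went on in that order, each set down with about 9–12 N.

- **Heights:** the last camera checks put the rims at 94.5, 120.5, 146.6 and 172.5 mm and the lid disc at 177.9 mm. The fully nested values are 94, 120, 146, 172 and 177 mm. The small excess matches the cameras' own height offset: they read the bare worktop at +0.7 to +0.9 mm.
- **Level:** the sieve and lid tilts measured below 0.025 rad. For the pan only the scene view gave a usable tilt (about 0.01 rad), because the top view caught too little of its rim.
- **Bystanders:** the marker, bottle and tweezers look unmoved in the pictures; I did not measure their positions.

**Disagreements:**
- The two views differed by 1–2 mm sideways throughout.
- The measured centres drift about 1 mm per level, from about y = 248 mm at the pan to 245 mm at the coarse sieve. This is partly calibration and partly real play in the fit. Each piece still measured within about 1.5 mm of the one below.
- The scene view of the lid's knob was off by about 2 mm with a poor fit, so I relied on the disc and the top view there.

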